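# Fit the bent outlet tube and open the bench valve

### The job

Draw the bent copper tube out of its covered storage holder and lay it in the two notches of the valve stand, the end of its long leg at the valve and the end of its short leg at the outlet plate (only the short leg can be reached in the holder and only the long leg is free in the notches, so it has to be put down and taken again in between). With the tube in place and let go, crank the red handwheel anticlockwise (seen from above) until you feel its stop, then back it off a quarter turn so that it cannot seize. Do not disturb the beaker, the amber bottle or the tape roll.

Things in the scene. Friction and masses are not known exactly. Their poses are not given: they have to be found in the camera images.
- holder: grey floorless storage channel with a clear cover, fixed on the bench, 145 long, 60 wide, 30 mm high. Origin on the bench at the middle of its open mouth; the channel runs along its +x, 32 mm wide and 26 mm high inside, closed at the far end. The tube is drawn out along the holder's -x; about 160 mm brings it clear.
- tube_grip (a point): balance point of the loose bent copper tube, on the centre line of the long leg, 55 mm from the corner. The tube is an L with two steel bands, 10 mm in diameter, 80 g. Its axes: x along the long leg (150 mm from corner to tip), -y along the short leg (80 mm from corner to tip), z square to the L. At the start it lies flat on the bench (centre line 5 mm up), long leg inside the holder.
- tube_short_grip (a point): point on the centre line of the tube's short leg, 60 mm from the corner; tube axes. At the start the short leg lies across the holder's mouth with only 10 to 17 mm between, so it can be pinched only here, beside the holder. In the outlet notch this part is enclosed by cheeks, so the tube cannot be laid there while held here.
- tube_long_end (a point): tip of the tube's long leg, on its centre line; tube axes
- tube_short_end (a point): tip of the tube's short leg, on its centre line; tube axes
- valve_stand: fixed grey plate, 150 x 335 mm, 10 mm thick, with two aluminium notch blocks, a rubber-topped post that bears the tube's bend, a brass valve with a red handwheel at its -y end. z is up; the seated long leg points along the stand's -y, the short leg along its -x. Origin on the bench, 50 mm in -y from where the seated tube's corner lies.
- valve_notch (a point): where the tip of the long leg lies when seated (tube centre line, 50 mm above the bench); stand axes. The notch is open at the top, 13.6 mm wide, flared to 36 mm at 20 mm above the seated centre line, 50 mm long; the brass nozzle is about 10 mm beyond the tip. The long leg is free for fingers from 20 to 95 mm from the corner, with 40 mm of room below it.
- outlet_notch (a point): where the tip of the short leg lies when seated (tube centre line, 50 mm above the bench); stand axes. The notch is 13.6 mm wide, flared to 36 mm at 32 mm above the seated centre line, 50 mm long along the short leg; the aluminium outlet plate, 75 mm high, stands about 10 mm beyond the tip.
- wheel_axis (a point): point on the vertical axis of the handwheel, 135 mm above the bench, level with the middle of the crank handle; stand axes. The red wheel is 102 mm across, its top 110 mm above the bench; nothing but the crank handle stands higher than 116 mm.
- crank_grip (a point): middle of the black upright crank handle, 15 to 16 mm in diameter, standing from 113 to 153 mm above the bench, 40 mm from the wheel's axis. It spins freely on its pin, so it may be held while the wheel turns. Its axes turn with it.
- handwheel (a joint): angle of the handwheel in rad, growing anticlockwise seen from above (opening). It takes about 2 N at the handle, stays where it is left, and has between one and a quarter and two and a quarter turns to go to a hard stop that is not marked and must be felt.
- beaker: loose empty 100 ml beaker, 53 mm across, 67 mm high, a bystander; origin at its foot
- reagent_a: loose amber reagent bottle, 48 mm across, 90 mm high, a bystander; origin at its foot
- tape_roll: loose roll of tape, 75 mm across, 24 mm high, a bystander; origin under its centre

How it is judged (in metres and radians):
On the way, in this order (a step that is already met when the one before it is completed fails the run):
1. the tube lies with both ends in their notches and is let go (distance between tube_long_end and valve_notch below 0.009 m and distance between tube_short_end and outlet_notch below 0.009 m and contact force between the fingers and tube below 0.05 N), for 0.2 s.
2. with the tube in place the handwheel is cranked anticlockwise to its stop (within 0.1 rad) (value of joint handwheel above 13.9 rad and distance between tube_long_end and valve_notch below 0.009 m and distance between tube_short_end and outlet_notch below 0.009 m).
At the end, for the whole second after the job is handed in: The handwheel stands still a quarter turn (within 0.4 rad, 23 degrees) back from its stop; each tip of the tube lies within 9 mm of its seated point in its notch, and the tube is let go (all of step 1 and value of joint handwheel between 12.03 and 12.83 rad and velocity of joint handwheel between -0.05 and 0.05 rad/s); the robot touches nothing.
It fails at once if the beaker, amber bottle or tape roll is moved more than 25 mm (distance of any of beaker, reagent_a, tape_roll from where it was at the start of the episode above 0.025 m).
It also fails if it takes over 72 s, if anything falls off the work surface, if the arm or the gripper's body presses on something with over 40 N, if the wrist force passes 120 N, or if a joint passes its speed limit or range.

### The arm

A 7-joint arm with a two-finger parallel gripper is mounted at the origin on a cart in front of the work surface, level with it; the furniture and walls round the work are solid. World frame = base frame: x ahead of the robot, y to its left, z up, the work surface at z = 0. Lengths are in m, angles in degrees, forces in N, time in s.
With the tool pointing down it reaches from about 0.35 to 0.775 m from the base axis. Payload 3.1 kg.
Tool frame: the origin (TCP) lies midway between the tips of the shut fingers; the grasp point (between the pads) lies 19 mm behind it; z points along the fingers, y is the line along which they close (so a half turn about z gives the same grasp; the last joint's range is limited). The gripper opens to 85 mm and grips with 20 to 120 N. Pads are 22 mm wide; open, the fingers measure 114 mm over their backs; the gripper's body (76 mm by 85 mm) begins 54 mm behind the grasp point. The pads swing forward as they close: fully open they stand 13 mm farther back than shut.
Start: joints at [60.98, 17.813, 0.802, 86.603, -0.252, 75.585, -1.558], TCP at [0.247, -0.492, 0.231] pointing down, gripper open.
Joint ranges: [-154.91, 154.91], [-16.99, 109.72], [-72.82, 74.43], [7.12, 147.25], [-82.49, 262.49], [11.32, 116.49], [-174.64, 174.64]. Speed limits (degrees/s): [159.86, 159.86, 180, 180, 180, 180, 180].

### API

Orientations are given as a 3x3 rotation matrix whose columns are the frame's x, y, z axes.
In Python, from cell import manip, get_image, workorder gives the robot as it stands.
- The arm moves only by the tool move_arm, never from a script. Its argument "rows" is a list of rows, each an object of numbers: "tx", "ty", "tz": the shift along the world's x, y, z in m; "spin": the turn about the world's z in degrees. A call has exactly 10 rows; each row shifts and turns the commanded pose from where the row before left it; what a row does not reach is not made up. A row lasts 1/8 s, in which the tool goes at most 62.5 mm and 10.7 degrees, less where a joint would pass 70% of its speed; a pose out of reach is approached as far as the arm can. A call with a gripper value outside its range is refused whole. "claw" is the gripper command: -1 is fully open, 1 is shut, values between are in proportion, set as the call begins (left out, the last holds). The fingers move at their own pace and stop on an object; the grip force is fixed at half the most. Time passes only in rows, so rows that do not move let the fingers close, or fill a call up. It gives the time, the measured TCP pose, the force, the opening and the grip force at its end, in the units of the state.
- manip.observe(): the state, without advancing time (a new reading comes with each control period).
- get_image(name): name is "scene" or "side" or "wrist"; returns a dict with "img" (384x512x3 uint8, red, green, blue), "fovy" (degrees; the focal length in pixels is half the picture's height over the tangent of half this angle, whatever the lens; pixels are square), "cx", "cy" (the principal point, pixels), "pose" (4x4, takes a point from camera to world coordinates); the wrist camera has in their place "mount" (4x4, takes a point from camera to tool coordinates, whose origin is the TCP and whose axes are the flange's). Camera axes: x right, y down, z forward; pixel columns grow to the right and rows downward; lengths in m; the calibration is good to about 2 mm. A picture is of the moment at which its call begins: read the wrist's pose just before it. There is no depth.
- workorder.sign_off(): hands the job in; it is judged then, once.
The state is a dict: "clock": time; "joint_pos": joint angles; "qvel": joint speeds; "joint_torque": joint torques, N m; "eef_pos": TCP position; "ee_rot": TCP orientation; "wrist_force": force on the tool from outside, world axes, zero at the start; "torque": the same for the moment, N m; "grip_width": finger opening in m; "grasp_force": force on a finger pad.
Only numpy, scipy, OpenCV 4.12 (cv2) and the standard library are available. Lean on these libraries where they do the work, as an engineer would, in place of code of your own. Each camera call takes 0.05 s, during which the arm holds its last target. There are 200 camera calls.

## Working session

There is one attempt and no reset: what is moved stays moved. The work goes in short steps, Python scripts to look and compute and a tool call to move; the robot and the scene stay as the last step left them, time stands still between calls to the robot, and variables do not carry over. Pictures are saved under pics/ and viewed, at most 10 in all, crops included, and the job is handed in when it is done.

Besides the shell and the picture viewer there is one more tool, called after "Emit:" in YAML: its name, and indented under it one key for each argument. move_arm: Moves the arm, as the interface text tells. Its arguments: {"type":"object","properties":{"rows":{"type":"array"},"claw":{"type":"number"}},"required":["rows"]}

```bash
mkdir -p pics; ls
cat > h.py <<'E'
import numpy as np,cv2
from cell import manip,get_image,workorder
def snap(n,fn):
    s=manip.observe(); d=get_image(n)
    d={k:(np.array(v) if isinstance(v,(list,np.ndarray)) else v) for k,v in d.items()}
    if 'pose' not in d:
        T=np.eye(4);T[:3,:3]=np.array(s['ee_rot']);T[:3,3]=s['eef_pos'];d['pose']=T@d['mount']
    np.savez('pics/'+fn,**d); cv2.imwrite(f'pics/{fn}.png',d['img'][:,:,::-1]); return d
def ld(fn):
    return dict(np.load(f'pics/{fn}.npz'))
def ray(d,u,v):
    f=d['img'].shape[0]/2/np.tan(np.radians(d['fovy'])/2)
    r=d['pose'][:3,:3]@np.array([(u-d['cx'])/f,(v-d['cy'])/f,1]); return d['pose'][:3,3],r
def atz(d,u,v,z):
    o,r=ray(d,u,v); return o+r*(z-o[2])/r[2]
def proj(d,p):
    f=d['img'].shape[0]/2/np.tan(np.radians(d['fovy'])/2)
    q=d['pose'][:3,:3].T@(np.array(p)-d['pose'][:3,3]); return q[:2]/q[2]*f+[d['cx'],d['cy']]
E
python3 - <<'E'
from h import *
a=snap('scene','a');b=snap('side','b')
for d in(a,b):print(d['fovy'],d['cx'],d['cy'],d['pose'].round(3).tolist())
im=np.hstack([a['img'],b['img']])
for n in'ab':
  i=cv2.imread(f'pics/{n}.png');cv2.imwrite(f'pics/{n}2.png',cv2.resize(i,(800,600),interpolation=cv2.INTER_CUBIC))
print(manip.observe())
E
```

```text
pics
49.09209075818795 255.99839721195542 186.80557599539682 [[-0.841, -0.382, 0.383, 0.124], [-0.541, 0.571, -0.618, 0.703], [0.017, -0.727, -0.687, 0.988], [0.0, 0.0, 0.0, 1.0]]
49.81302214169491 256.4028653648885 196.11962167589115 [[0.913, -0.326, 0.245, 0.205], [-0.408, -0.706, 0.579, -1.013], [-0.016, -0.629, -0.777, 1.336], [0.0, 0.0, 0.0, 1.0]]
{'clock': 0.1, 'joint_pos': array([60.98069389, 17.85560318,  0.80181082, 86.68277229, -0.25233125,
       75.58450384, -1.55737733]), 'qvel': array([ 0.07047771, -0.00808558,  0.03729586, -0.15436731,  0.02604127,
       -0.02529165, -0.07834214]), 'joint_torque': array([ 1.51326572e-04, -3.80853474e+01,  1.46311596e-01, -2.31240696e+01,
        1.23216727e-02,  8.18041357e-03,  1.07336851e-05]), 'eef_pos': array([ 0.24624532, -0.49106436,  0.2303321 ]), 'ee_rot': array([[ 8.93877393e-01,  4.48310339e-01, -1.02304355e-03],
       [ 4.48311498e-01, -8.93875483e-01,  1.84981231e-03],
       [-8.51835683e-05, -2.11214759e-03, -9.99997766e-01]]), 'wrist_force': array([-0.36684228,  0.89567102, -0.29504268]), 'torque': array([-0.02875486,  0.01858773, -0.01052494]), 'grasp_force': 0.0, 'grip_width': 0.08531473405444001}
```

View pics/a2.png

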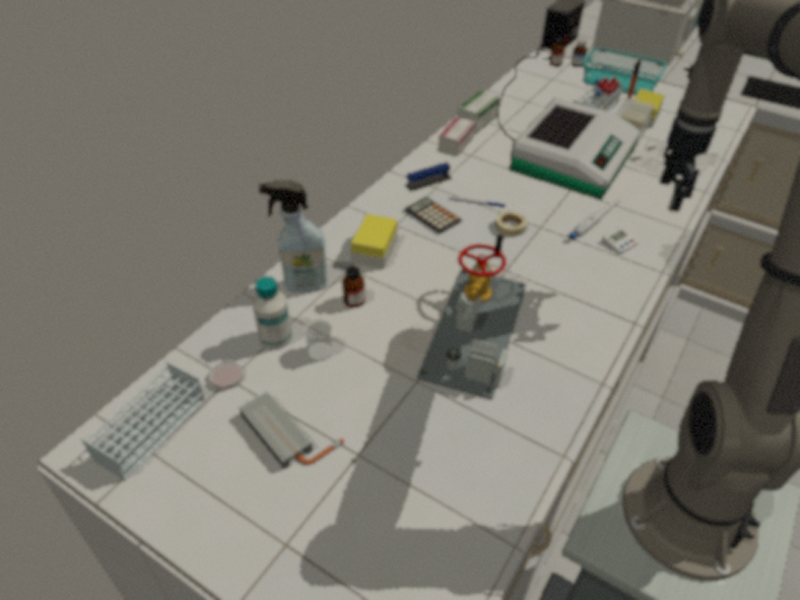

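View pics/b2.png

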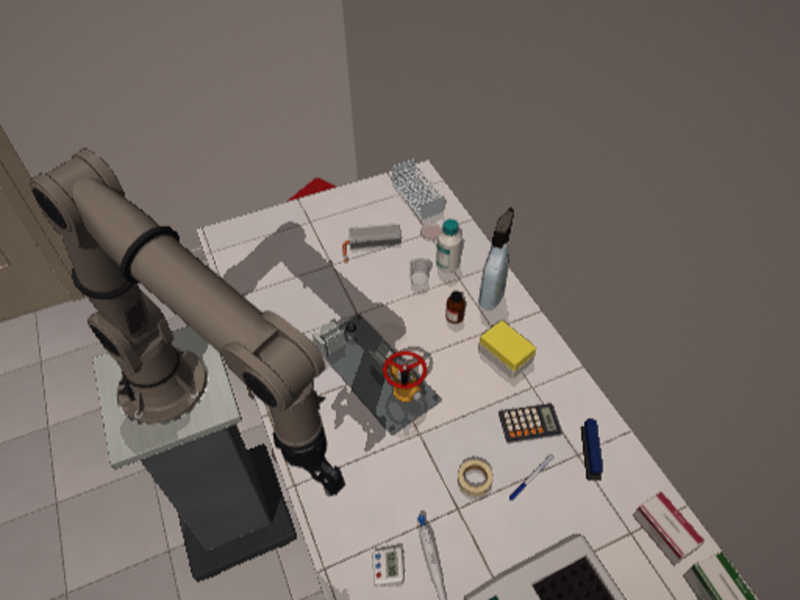

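The scene picture shows the holder at (275,430), the tube's short leg from (302,460) to (342,441), the stand's plate corners at (420,378), (492,394), (523,283), (463,268) and the wheel at (482,260). The side picture shows the short leg at (347,240)–(346,258), the wheel at (405,369), and bystanders clear of the work.

Run:
```python
from h import *
a=ld('a');b=ld('b');k=.64
def s(d,l):
  for n,u,v,z in l: print(n,(atz(d,u*k,v*k,z)*1000).round(0)[:2])
s(a,[('plate',420,378,.01),('plate',492,394,.01),('plate',523,283,.01),('plate',463,268,.01),('corner',302,460,.005),('tip',342,441,.005),('mouthL',286,463,.03),('mouthR',312,447,.03),('farR',268,394,.03),('farL',241,405,.03),('wheel',482,260,.108),('cranktop',499,236,.153),('crankbot',498,252,.113),('beaker',320,352,0),('bottle',354,300,0),('tape',510,223,.012)])
print('side')
s(b,[('plate',390,433,.01),('plate',440,400,.01),('plate',357,316,.01),('tip',346,258,.005),('corner',347,240,.005),('wheel',405,370,.108),('crank',404,370,.153),('beaker',420,283,0),('bottle',455,320,0)])
A=a['img'];B=b['img']
def crop(i,x,y,w,h,m):return cv2.resize(i[y:y+h,x:x+w,::-1],(w*m,h*m),interpolation=cv2.INTER_CUBIC)
c1=crop(A,140,240,100,75,4);c2=crop(A,260,145,100,120,4)
c3=crop(B,200,135,100,75,4);c4=crop(B,195,190,100,95,4)
im=np.zeros((600,800,3),np.uint8)
im[:300,:400]=c1;im[300:,:400]=c3;im[:,400:]=crop(A,260,150,100,150,4)
cv2.imwrite('pics/c.png',im)
```

```text
plate [509.   3.]
plate [377. -39.]
plate [ 459. -352.]
plate [ 594. -322.]
corner [585. 264.]
tip [551. 196.]
mouthL [592. 294.]
mouthR [576. 246.]
farR [712. 202.]
farL [736. 247.]
wheel [ 526. -263.]
cranktop [ 512. -300.]
crankbot [ 508. -299.]
beaker [713.  49.]
bottle [ 744. -109.]
tape [ 578. -531.]
side
plate [ 450. -354.]
plate [ 592. -324.]
plate [507.  -7.]
tip [557. 203.]
corner [585. 269.]
wheel [ 526. -272.]
crank [ 513. -298.]
beaker [709.  35.]
bottle [ 737. -120.]
```

View pics/c.png

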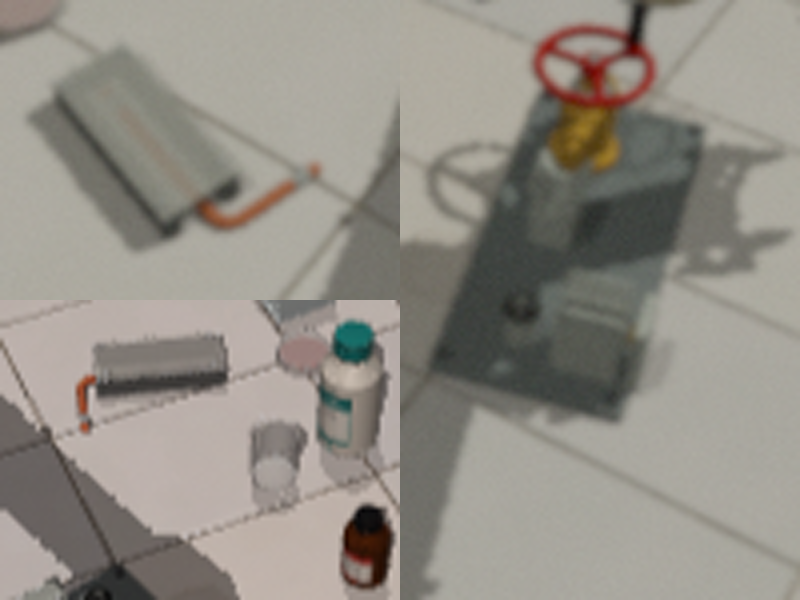

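Both cameras agree to within 10 mm, and the sizes match (plate 150×335, short leg ~77). I'll go for a closer wrist view of the stand on the way to the tube.

Emit:
move_arm:
  rows:
    - {"tx": 0.02,"ty": 0.03,"tz": 0.017,"spin": 4.3}
    - {"tx": 0.02,"ty": 0.03,"tz": 0.017,"spin": 4.3}
    - {"tx": 0.02,"ty": 0.03,"tz": 0.017,"spin": 4.3}
    - {"tx": 0.02,"ty": 0.03,"tz": 0.017,"spin": 4.3}
    - {"tx": 0.02,"ty": 0.03,"tz": 0.017,"spin": 4.3}
    - {"tx": 0.02,"ty": 0.03,"tz": 0.017,"spin": 4.3}
    - {"tx": 0.02,"ty": 0.03,"tz": 0.017,"spin": 4.3}
    - {"tx": 0.02,"ty": 0.03,"tz": 0.017,"spin": 4.3}
    - {"tx": 0.02,"ty": 0.03,"tz": 0.017,"spin": 4.3}
    - {"tx": 0.02,"ty": 0.03,"tz": 0.017,"spin": 4.3}

```text
clock: 1.35
eef_pos: [0.4468, -0.1906, 0.4014]
ee_rot: [[0.346, 0.938, -0.001], [0.938, -0.346, 0.0], [-0.0, -0.001, -1.0]]
wrist_force: [0.3, 0.2, -0.5]
grip_width: 0.0853
grasp_force: 0.0
```

Run:
```python
from h import *
a=snap('wrist','w1');print(a['mount'].round(3),a['fovy'],manip.observe()['eef_pos'])
i=cv2.imread('pics/w1.png');cv2.imwrite('pics/w12.png',cv2.resize(i,(800,600),interpolation=cv2.INTER_CUBIC))
```

```text
[[-0.    -0.945 -0.326  0.084]
 [ 1.    -0.     0.     0.001]
 [-0.001 -0.326  0.945 -0.142]
 [ 0.     0.     0.     1.   ]] 64.91559655381484 [ 0.45074509 -0.18448993  0.4036066 ]
```

View pics/w12.png

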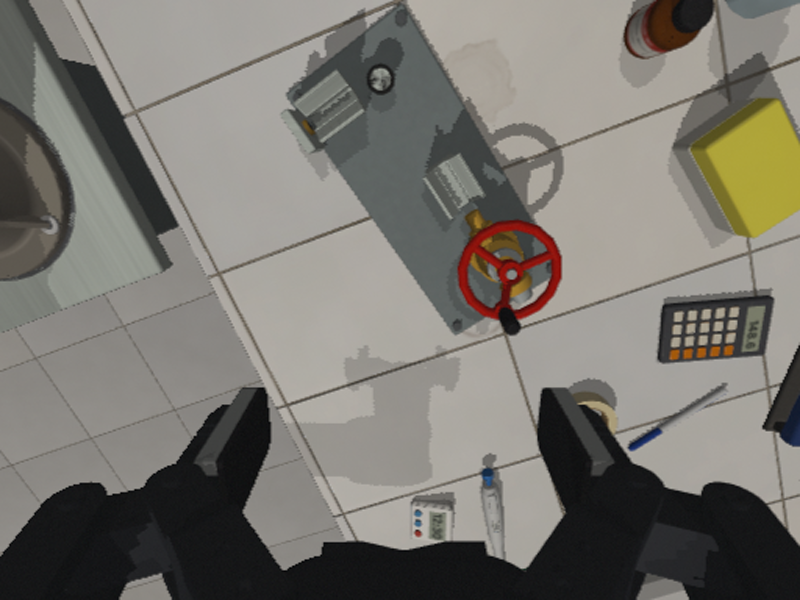

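Wrist view: post at (380,78), outlet block groove around (330,105), valve block groove at (455,185), wheel hub at (511,272), crank handle at (509,322). I'll take an enlarged crop for the grooves.

Run:
```python
from h import *
d=snap('wrist','w2');print(manip.observe()['eef_pos'])
i=cv2.imread('pics/w2.png')[25:145,175:335];cv2.imwrite('pics/w2c.png',cv2.resize(i,(800,600),interpolation=cv2.INTER_CUBIC))
```

```text
[ 0.44947148 -0.18658678  0.40277725]
```

View pics/w2c.png

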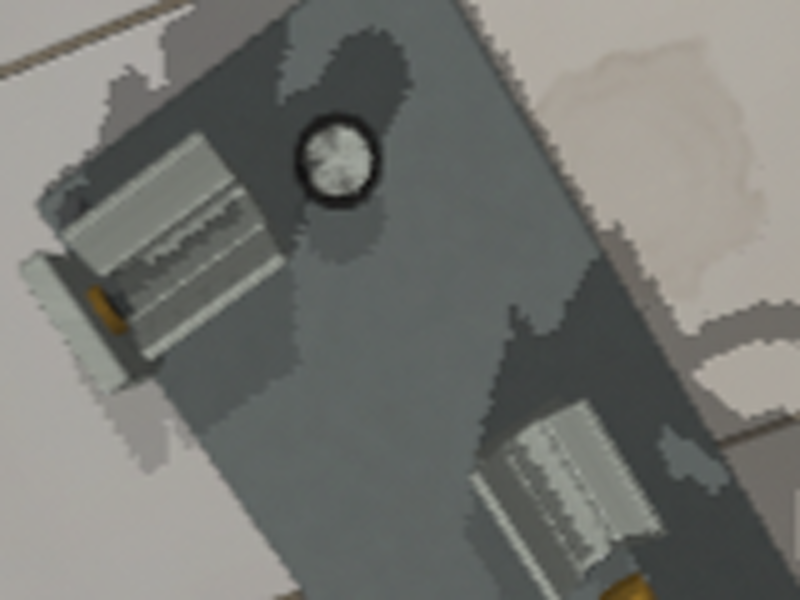

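Run:
```python
from h import *
d=ld('w2')
def P(u,v,z):return atz(d,175+u/5,25+v/5,z)[:2]*1000
def ang(p,q):q=q-p;return np.degrees(np.arctan2(q[1],q[0]))
R=P(462,5,.01),P(715,440,.01);L=P(165,380,.01),P(300,590,.01)
print('plate',R,ang(*R),L,ang(*L))
V=[P(478,478,.07),P(585,402,.07),P(660,530,.07),P(553,597,.07)]
O=[P(60,240,.082),P(200,135,.082),P(285,262,.082),P(150,358,.082)]
print('V',np.round(V,1),'O',np.round(O,1))
print('Vangs',ang(V[0],V[3]),ang(V[1],V[2]),ang(V[0],V[1]),'Oangs',ang(O[1],O[0]),ang(O[2],O[3]),ang(O[1],O[2]))
print('post',P(338,160,.046),'posthi',P(338,160,.045))
vm=(V[0]+V[1])/2;om=(O[1]+O[2])/2;of=(O[0]+O[3])/2
for y in(14,15,16):
  t=np.radians(y);x=np.array([np.cos(t),np.sin(t)]);yy=np.array([-x[1],x[0]])
  oc=(om+of)/2
  A=np.c_[yy,-x];s=np.linalg.solve(A,oc-vm);c=vm+yy*s[0];print(y,'corner',c.round(1),'dist corner-valve near',s[0],'corner-outlet mid',-np.dot(oc-c,x),'outlet far/near',np.dot(of-c,-x),np.dot(om-c,-x))
d=ld('w2')
print('wheel',atz(d,511*k if 0 else 511*.64,272*.64,.11)[:2],'crank top',atz(d,508*.64,325*.64,.153)[:2])
```

```text
plate (array([525.43705011, -26.91193909]), array([ 564.20568473, -183.28183933])) -76.07548986137604 (array([ 392.69695476, -101.11353912]), array([ 410.30503858, -183.80747368])) -77.97948738699262
V [[ 482.3 -161.1]
 [ 520.4 -150.5]
 [ 530.9 -195.3]
 [ 492.8 -204.2]] O [[390.8 -56. ]
 [439.1 -43.8]
 [449.5 -83.1]
 [402.5 -94.6]]
Vangs -76.31602632767708 -76.82605559274825 15.535705620977023 Oangs -165.8697477659765 -166.30125641626984 -75.1544517321307
post [472.94906336 -59.51398066] posthi [472.93716157 -59.42035193]
14 corner [476.3 -55.5] dist corner-valve near 103.41490131737085 corner-outlet mid 57.5949648291323 outlet far/near 82.1282076441713 33.06172201409337
15 corner [474.3 -55. ] dist corner-valve near 104.40432146193795 corner-outlet mid 55.78135394755899 outlet far/near 80.31024527147015 31.252462623647887
16 corner [472.3 -54.5] dist corner-valve near 105.3619390388004 corner-outlet mid 53.9507515252072 outlet far/near 78.46781962007657 29.433683430337897
wheel [ 0.53654617 -0.25958282] crank top [ 0.51513057 -0.29151994]
```

Stand yaw is about 14°, with the seated corner near (476,−55) mm. The blocks lie 33–82 and 103–150 mm from it, which fits the given sizes. Next I move over the short leg.

Emit:
move_arm:
  rows:
    - {"tx": 0.0105,"ty": 0.04,"tz": -0.024}
    - {"tx": 0.0105,"ty": 0.04,"tz": -0.024}
    - {"tx": 0.0105,"ty": 0.04,"tz": -0.024}
    - {"tx": 0.0105,"ty": 0.04,"tz": -0.024}
    - {"tx": 0.0105,"ty": 0.04,"tz": -0.024}
    - {"tx": 0.0105,"ty": 0.04,"tz": -0.024}
    - {"tx": 0.0105,"ty": 0.04,"tz": -0.024}
    - {"tx": 0.0105,"ty": 0.04,"tz": -0.024}
    - {"tx": 0.0105,"ty": 0.04,"tz": -0.024}
    - {"tx": 0.0105,"ty": 0.04,"tz": -0.024}

```text
$.rows[0]: bad value
```

Run:
```python
from h import *
snap('wrist','w3');d=snap('wrist','w3');s=manip.observe();print(s['eef_pos'],s['ee_rot'].round(3).tolist())
i=cv2.imread('pics/w3.png');cv2.imwrite('pics/w32.png',cv2.resize(i,(800,600),interpolation=cv2.INTER_CUBIC))
```

```text
[ 0.44669964 -0.19125431  0.40101938] [[0.347, 0.938, -0.001], [0.938, -0.347, -0.0], [-0.0, -0.0, -1.0]]
```

View pics/w32.png

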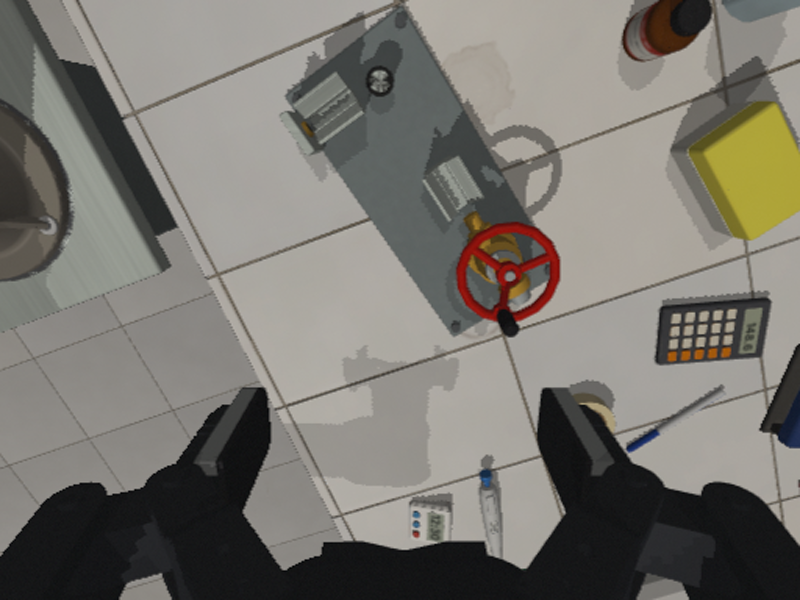

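The call was refused, so this picture shows the same view as before. I'll send it again with every field filled in.

Emit:
move_arm:
  rows:
    - {"tx": 0.011,"ty": 0.04,"tz": -0.024,"spin": 0}
    - {"tx": 0.011,"ty": 0.04,"tz": -0.024,"spin": 0}
    - {"tx": 0.011,"ty": 0.04,"tz": -0.024,"spin": 0}
    - {"tx": 0.011,"ty": 0.04,"tz": -0.024,"spin": 0}
    - {"tx": 0.011,"ty": 0.04,"tz": -0.024,"spin": 0}
    - {"tx": 0.011,"ty": 0.04,"tz": -0.024,"spin": 0}
    - {"tx": 0.011,"ty": 0.04,"tz": -0.024,"spin": 0}
    - {"tx": 0.011,"ty": 0.04,"tz": -0.024,"spin": 0}
    - {"tx": 0.011,"ty": 0.04,"tz": -0.024,"spin": 0}
    - {"tx": 0,"ty": 0,"tz": 0,"spin": 0}

```text
clock: 2.8
eef_pos: [0.5432, 0.1703, 0.1818]
ee_rot: [[0.344, 0.939, -0.007], [0.939, -0.344, 0.0], [-0.002, -0.007, -1.0]]
wrist_force: [-0.6, -0.3, -0.3]
grip_width: 0.0855
grasp_force: 0.0
```

Run:
```python
from h import *
for _ in range(3):snap('wrist','w4')
d=snap('wrist','w4');s=manip.observe();print(s['eef_pos'],s['ee_rot'].round(3).tolist())
i=cv2.imread('pics/w4.png');cv2.imwrite('pics/w42.png',cv2.resize(i,(800,600),interpolation=cv2.INTER_CUBIC))
```

```text
[0.54622473 0.16566276 0.18546857] [[0.351, 0.936, 0.001], [0.936, -0.351, -0.002], [-0.002, 0.001, -1.0]]
```

View pics/w42.png

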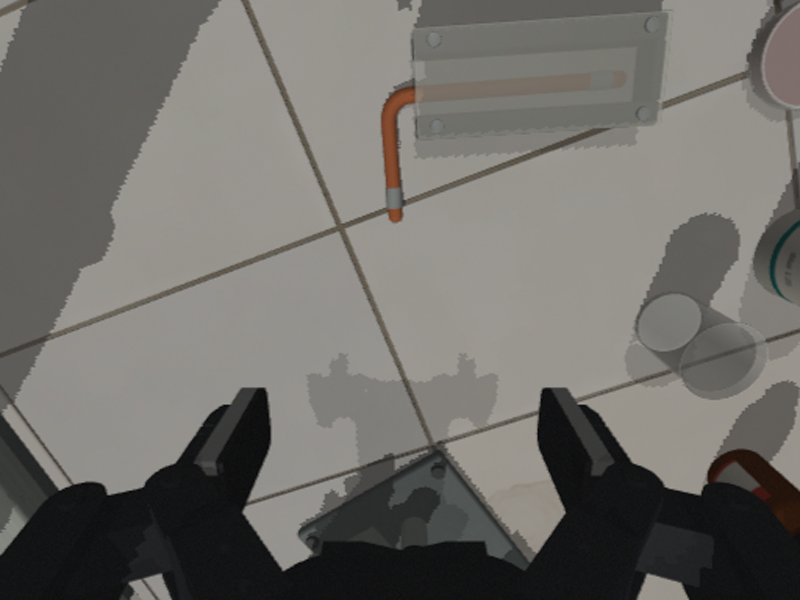

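The wrist picture shows the short leg's tip at (395,221), the bend's outer corner near (387,97), the long tip at (626,79), and the holder's mouth from (413,27) to (417,139).

Run:
```python
from h import *
d=ld('w4');k=.64
P=lambda u,v,z:atz(d,u*k,v*k,z)[:2]*1000
tip=P(395,221,.005);q=P(389,125,.005);lt=P(626,79,.005);l1=P(425,92.5,.005)
an=lambda p,q:np.degrees(np.arctan2(*(q-p)[::-1]))
print('tip',tip,'q',q,'ltip',lt,'l1',l1,'short ang',an(q,tip),'long ang',an(l1,lt))
u=(tip-q)/np.hypot(*(tip-q))
for a in(an(l1,lt),an(q,tip)+90):
  t=np.radians(a);print(a,'corner from tips', (lt-150*np.array([np.cos(t),np.sin(t)])).round(1),(tip+80*np.array([-np.sin(t),np.cos(t)])*-1*-1).round(1),'grip',(tip+20*np.array([-np.sin(t),np.cos(t)])).round(1))
m=[P(413,27,.03),P(417,139,.03),P(657,123,.03),P(668,10,.03)];print(np.round(m,1),an(m[1],m[2]),an(m[0],m[3]))
hsv=cv2.cvtColor(d['img'],cv2.COLOR_RGB2HSV)
```

```text
tip [550.69353068 191.34824848] q [569.15282189 250.5309408 ] ltip [717.22968208 223.84521731] l1 [597.27284233 260.52500126] short ang -107.32288512816237 long ang -17.00231399593006
-17.00231399593006 corner from tips [573.8 267.7] [574.1 267.9] grip [556.5 210.5]
-17.32288512816237 corner from tips [574.  268.5] [574.5 267.7] grip [556.6 210.4]
[[600.7 293.2]
 [582.5 236.8]
 [718.6 195.4]
 [735.1 251.7]] -16.92608042721204 -17.166126917044213
```

The corner from the two tips agrees to within 1 mm, and the long-leg angle is −17.2°. I'll go down on the short-leg grip point.

Emit:
move_arm:
  rows:
    - {"tx": 0.003,"ty": 0.011,"tz": -0.01,"spin": 1}
    - {"tx": 0.003,"ty": 0.011,"tz": -0.02,"spin": 1}
    - {"tx": 0.003,"ty": 0.011,"tz": -0.025,"spin": 1}
    - {"tx": 0.0015,"ty": 0.0095,"tz": -0.03,"spin": 0.4}
    - {"tx": 0,"ty": 0,"tz": -0.03,"spin": 0}
    - {"tx": 0,"ty": 0,"tz": -0.03,"spin": 0}
    - {"tx": 0,"ty": 0,"tz": -0.02,"spin": 0}
    - {"tx": 0,"ty": 0,"tz": -0.012,"spin": 0}
    - {"tx": 0,"ty": 0,"tz": 0,"spin": 0}
    - {"tx": 0,"ty": 0,"tz": 0,"spin": 0}

```text
clock: 4.25
eef_pos: [0.5567, 0.2115, 0.009]
ee_rot: [[0.291, 0.957, 0.001], [0.957, -0.291, 0.001], [0.001, 0.001, -1.0]]
wrist_force: [-0.2, -0.1, 0.9]
grip_width: 0.0855
grasp_force: 0.0
```

Run:
```python
from h import *
for _ in range(2):
  s=manip.observe();print(s['eef_pos'].round(4),s['ee_rot'][:,1].round(3),s['wrist_force'].round(1));snap('wrist','w5')
```

```text
[0.5567 0.2115 0.009 ] [ 0.957 -0.291  0.001] [-0.2 -0.1  0.9]
[0.5569 0.2114 0.0093] [ 0.957 -0.292  0.002] [ 0.1  0.1 -0.2]
```

Emit:
move_arm:
  claw: 1
  rows:
    - {"tx": 0,"ty": 0,"tz": -0.004,"spin": 0}
    - {"tx": 0,"ty": 0,"tz": -0.003,"spin": 0}
    - {"tx": 0,"ty": 0,"tz": 0,"spin": 0}
    - {"tx": 0,"ty": 0,"tz": 0,"spin": 0}
    - {"tx": 0,"ty": 0,"tz": 0,"spin": 0}
    - {"tx": 0,"ty": 0,"tz": 0,"spin": 0}
    - {"tx": 0,"ty": 0,"tz": 0,"spin": 0}
    - {"tx": 0,"ty": 0,"tz": 0,"spin": 0}
    - {"tx": 0,"ty": 0,"tz": 0,"spin": 0}
    - {"tx": 0,"ty": 0,"tz": 0,"spin": 0}

```text
clock: 5.6
eef_pos: [0.5561, 0.2109, 0.0014]
ee_rot: [[0.292, 0.957, 0.0], [0.957, -0.292, 0.0], [0.0, 0.0, -1.0]]
wrist_force: [-0.8, 0.4, 2.4]
grip_width: 0.007
grasp_force: 58.8
```

Emit:
move_arm:
  rows:
    - {"tx": -0.002,"ty": 0.0006,"tz": 0.001,"spin": 0}
    - {"tx": -0.008,"ty": 0.0024,"tz": 0,"spin": 0}
    - {"tx": -0.014,"ty": 0.0043,"tz": 0,"spin": 0}
    - {"tx": -0.018,"ty": 0.0055,"tz": 0,"spin": 0}
    - {"tx": -0.018,"ty": 0.0055,"tz": 0,"spin": 0}
    - {"tx": -0.018,"ty": 0.0055,"tz": 0,"spin": 0}
    - {"tx": -0.018,"ty": 0.0055,"tz": 0,"spin": 0}
    - {"tx": -0.018,"ty": 0.0055,"tz": 0,"spin": 0}
    - {"tx": -0.018,"ty": 0.0055,"tz": 0,"spin": 0}
    - {"tx": -0.014,"ty": 0.0043,"tz": 0,"spin": 0}

```text
clock: 6.85
eef_pos: [0.4087, 0.2559, 0.0023]
ee_rot: [[0.291, 0.957, -0.0], [0.957, -0.291, -0.0], [-0.0, -0.0, -1.0]]
wrist_force: [0.0, 0.5, -0.6]
grip_width: 0.0067
grasp_force: 58.7
```

Emit:
move_arm:
  rows:
    - {"tx": -0.009,"ty": 0.0027,"tz": 0,"spin": 0}
    - {"tx": -0.004,"ty": 0.0012,"tz": 0,"spin": 0}
    - {"tx": -0.002,"ty": 0.0006,"tz": 0,"spin": 0}
    - {"tx": 0,"ty": 0,"tz": 0,"spin": 0}
    - {"tx": 0,"ty": 0,"tz": 0,"spin": 0}
    - {"tx": 0,"ty": 0,"tz": 0,"spin": 0}
    - {"tx": 0,"ty": 0,"tz": 0,"spin": 0}
    - {"tx": 0,"ty": 0,"tz": 0,"spin": 0}
    - {"tx": 0,"ty": 0,"tz": 0,"spin": 0}
    - {"tx": 0,"ty": 0,"tz": 0,"spin": 0}

```text
clock: 8.1
eef_pos: [0.3951, 0.2599, 0.0023]
ee_rot: [[0.292, 0.956, 0.0], [0.956, -0.292, -0.0], [-0.0, 0.0, -1.0]]
wrist_force: [0.5, -0.0, -0.7]
grip_width: 0.007
grasp_force: 58.7
```

Run:
```python
from h import *
a=snap('scene','a3');b=snap('wrist','w6')
i=np.zeros((600,800,3),np.uint8)
i[:300,:400]=cv2.resize(b['img'],(400,300),interpolation=cv2.INTER_AREA)[:,:,::-1]
i[:,400:]=cv2.resize(a['img'][225:345,140:220],(400,600),interpolation=cv2.INTER_CUBIC)[:,:,::-1]
b=snap('side','b3');i[300:,:400]=cv2.resize(b['img'][120:195,190:290],(400,300),interpolation=cv2.INTER_CUBIC)[:,:,::-1]
cv2.imwrite('pics/c2.png',i)
```

```text
(no output)
```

View pics/c2.png

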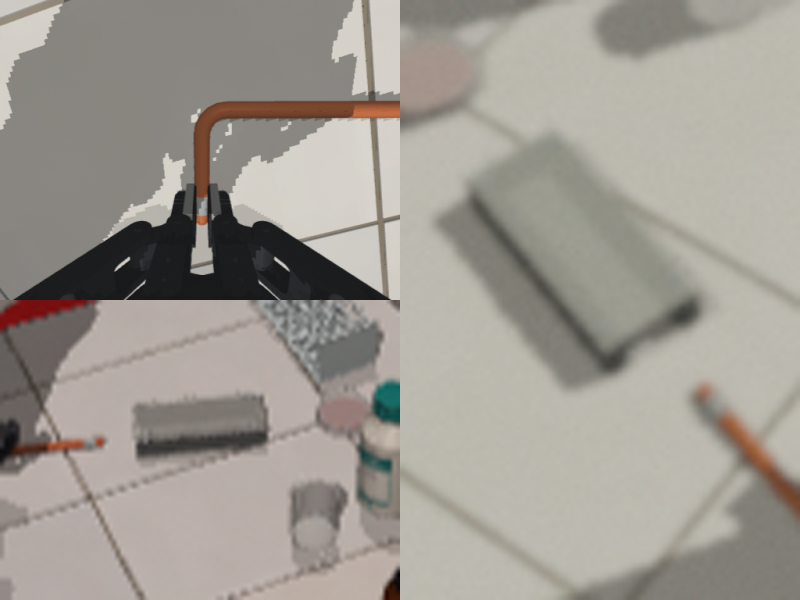

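The tube is fully out of the holder, held at its short leg, with its long leg toward the mouth. The wrist panel has the bend at (203,108) and the long leg along row 109. I'll compute the pose and the next grip.

Run:
```python
from h import *
d=ld('w6');P=lambda u,v:atz(d,u*1.28,v*1.28,.005)[:2]*1000
a=P(240,108.5);b=P(370,109.5);c=P(202,170)
t=np.arctan2(*(b-a)[::-1]);x=np.array([np.cos(t),np.sin(t)]);y=np.array([-x[1],x[0]])
cor=c+y*np.dot(a-c,y);print(np.degrees(t),'corner',cor,'grip55',cor+55*x)
lt=atz(ld('a3'),200.8,302.8,.005)[:2]*1000;bs=atz(ld('b3'),190+100/4,120+141/4,.005)[:2]*1000
print('longtip',lt,bs,'pred',cor+150*x)
```

```text
-17.418312941223316 corner [414.10341405 317.03132824] grip55 [466.58137255 300.56731076]
longtip [553.07143656 272.76998153] [552.52277195 272.5734844 ] pred [557.22511906 272.12946239]
```

Emit:
move_arm:
  claw: -1
  rows:
    - {"tx": 0,"ty": 0,"tz": 0,"spin": 0}
    - {"tx": 0,"ty": 0,"tz": 0,"spin": 0}
    - {"tx": 0,"ty": 0,"tz": 0,"spin": 0}
    - {"tx": 0,"ty": 0,"tz": 0.01,"spin": 0}
    - {"tx": 0,"ty": 0,"tz": 0.02,"spin": 0}
    - {"tx": 0,"ty": 0,"tz": 0.03,"spin": 0}
    - {"tx": 0.008,"ty": 0.005,"tz": 0,"spin": 10}
    - {"tx": 0.008,"ty": 0.005,"tz": 0,"spin": 10}
    - {"tx": 0.008,"ty": 0.005,"tz": 0,"spin": 10}
    - {"tx": 0.008,"ty": 0.005,"tz": 0,"spin": 10}

```text
clock: 9.5
eef_pos: [0.4276, 0.2802, 0.0631]
ee_rot: [[-0.396, 0.918, 0.001], [0.918, 0.396, 0.0], [-0.0, 0.001, -1.0]]
wrist_force: [-0.2, 0.3, -0.3]
grip_width: 0.0854
grasp_force: 0.0
```

Emit:
move_arm:
  rows:
    - {"tx": 0.008,"ty": 0.005,"tz": 0,"spin": 10}
    - {"tx": 0.008,"ty": 0.005,"tz": 0,"spin": 10}
    - {"tx": 0.008,"ty": 0.005,"tz": 0,"spin": 10}
    - {"tx": 0.008,"ty": 0.004,"tz": 0,"spin": 10}
    - {"tx": 0.007,"ty": 0.002,"tz": 0,"spin": 10}
    - {"tx": 0,"ty": 0,"tz": 0,"spin": 0}
    - {"tx": 0,"ty": 0,"tz": 0,"spin": 0}
    - {"tx": 0,"ty": 0,"tz": 0,"spin": 0}
    - {"tx": 0,"ty": 0,"tz": 0,"spin": 0}
    - {"tx": 0,"ty": 0,"tz": 0,"spin": 0}

```text
clock: 10.75
eef_pos: [0.466, 0.3009, 0.0624]
ee_rot: [[-0.956, 0.292, 0.0], [0.292, 0.956, -0.0], [-0.0, -0.0, -1.0]]
wrist_force: [-0.5, -0.5, 0.1]
grip_width: 0.0854
grasp_force: 0.0
```

Run:
```python
from h import *
d=snap('wrist','w7');s=manip.observe();print(s['eef_pos'].round(4),s['ee_rot'][:,1].round(3))
# copper mask -> world points at z=.005
hsv=cv2.cvtColor(d['img'],cv2.COLOR_RGB2HSV)
m=(hsv[...,0]<16)&(hsv[...,1]>110)&(hsv[...,2]>40)
n,l,st,ce=cv2.connectedComponentsWithStats(m.astype(np.uint8))
for j in np.argsort(-st[1:,4])[:3]+1:
  print(st[j],ce[j])
v,u=np.nonzero(m);p=np.array([atz(d,a,b,.005)[:2]*1000 for a,b in zip(u,v)])
x=np.array([.955,-.297]);y=np.array([.297,.955]);c=np.array([413.5,317])
q=np.c_[(p-c)@x,(p-c)@y]
for lo in(20,35,50,65,80,95,110,125):
  r=q[(q[:,0]>lo)&(q[:,0]<lo+15)&(abs(q[:,1])<30)];print(lo,len(r),r[:,1].mean().round(2) if len(r) else '',r[:,0].max() if len(r) else '')
for lo in(-15,-30,-45):
  r=q[(q[:,1]>lo-15)&(q[:,1]<lo)&(abs(q[:,0])<20)];print(lo,len(r),r[:,0].mean().round(2) if len(r) else '')
```

```text
[0.466  0.3009 0.0623] [ 0.292  0.956 -0.   ]
[ 171  122   94  173 3245] [240.82650231 181.01910632]
[136 123  14  14 159] [142.52830189 129.57232704]
[253 308  11   8  66] [258.07575758 311.45454545]
20 294 -0.6 34.55212843390275
35 266 -0.29 49.38210505811326
50 257 -0.16 64.91837026064513
65 232 -0.07 79.54380228073637
80 229 -0.06 94.820369795675
95 207 -0.15 109.88161220122474
110 176 0.19 124.6643095242571
125 43 0.29 129.39082001262358
-15 335 -0.22
-30 331 -0.09
-45 272 0.18
```

The tube lies at −17°, with its corner at (413.5,317) to within 0.5 mm. The tool is square over the balance point, so I lower and grip.

Emit:
move_arm:
  rows:
    - {"tx": 0,"ty": 0,"tz": -0.01,"spin": 0}
    - {"tx": 0,"ty": 0,"tz": -0.02,"spin": 0}
    - {"tx": 0,"ty": 0,"tz": -0.02,"spin": 0}
    - {"tx": 0,"ty": 0,"tz": -0.008,"spin": 0}
    - {"tx": 0,"ty": 0,"tz": -0.003,"spin": 0}
    - {"tx": 0,"ty": 0,"tz": 0,"spin": 0}
    - {"tx": 0,"ty": 0,"tz": 0,"spin": 0}
    - {"tx": 0,"ty": 0,"tz": 0,"spin": 0}
    - {"tx": 0,"ty": 0,"tz": 0,"spin": 0}
    - {"tx": 0,"ty": 0,"tz": 0,"spin": 0}

```text
clock: 12.05
eef_pos: [0.4662, 0.3009, 0.0014]
ee_rot: [[-0.956, 0.292, 0.0], [0.292, 0.956, 0.0], [-0.0, 0.0, -1.0]]
wrist_force: [-0.5, -0.3, -0.4]
grip_width: 0.0852
grasp_force: 0.0
```

Emit:
move_arm:
  claw: 1
  rows:
    - {"tx": 0,"ty": 0,"tz": 0,"spin": 0}
    - {"tx": 0,"ty": 0,"tz": 0,"spin": 0}
    - {"tx": 0,"ty": 0,"tz": 0,"spin": 0}
    - {"tx": 0,"ty": 0,"tz": 0,"spin": 0}
    - {"tx": 0,"ty": 0,"tz": 0,"spin": 0}
    - {"tx": 0,"ty": 0,"tz": 0,"spin": 0}
    - {"tx": 0,"ty": 0,"tz": 0,"spin": 0}
    - {"tx": 0,"ty": 0,"tz": 0,"spin": 0}
    - {"tx": 0,"ty": 0,"tz": 0,"spin": 0}
    - {"tx": 0,"ty": 0,"tz": 0,"spin": 0}

```text
clock: 13.3
eef_pos: [0.4661, 0.301, 0.0015]
ee_rot: [[-0.956, 0.292, 0.0], [0.292, 0.956, 0.0], [-0.0, 0.0, -1.0]]
wrist_force: [-1.1, -1.2, 3.0]
grip_width: 0.007
grasp_force: 58.8
```

Emit:
move_arm:
  rows:
    - {"tx": 0,"ty": 0,"tz": 0.01,"spin": 0}
    - {"tx": 0,"ty": 0,"tz": 0.025,"spin": 0}
    - {"tx": 0,"ty": 0,"tz": 0.03,"spin": 0}
    - {"tx": 0.001,"ty": -0.01,"tz": 0.03,"spin": -2}
    - {"tx": 0.001,"ty": -0.02,"tz": 0.02,"spin": -4}
    - {"tx": 0.002,"ty": -0.03,"tz": 0.005,"spin": -5}
    - {"tx": 0.002,"ty": -0.03,"tz": 0,"spin": -5}
    - {"tx": 0.002,"ty": -0.03,"tz": 0,"spin": -5}
    - {"tx": 0.002,"ty": -0.03,"tz": 0,"spin": -5}
    - {"tx": 0.002,"ty": -0.03,"tz": 0,"spin": -5}

```text
clock: 14.55
eef_pos: [0.4779, 0.12, 0.1215]
ee_rot: [[-0.668, 0.744, 0.0], [0.744, 0.668, -0.0], [-0.0, 0.0, -1.0]]
wrist_force: [0.3, -0.7, -0.3]
grip_width: 0.0074
grasp_force: 58.8
```

Emit:
move_arm:
  rows:
    - {"tx": 0.002,"ty": -0.03,"tz": 0,"spin": -5}
    - {"tx": 0.002,"ty": -0.03,"tz": 0,"spin": -5}
    - {"tx": 0.002,"ty": -0.03,"tz": 0,"spin": -5}
    - {"tx": 0.002,"ty": -0.03,"tz": 0,"spin": -5}
    - {"tx": 0.002,"ty": -0.03,"tz": 0,"spin": -5}
    - {"tx": 0.001,"ty": -0.025,"tz": 0,"spin": -2}
    - {"tx": 0,"ty": -0.015,"tz": 0,"spin": -1}
    - {"tx": 0,"ty": 0,"tz": 0,"spin": 0}
    - {"tx": 0,"ty": 0,"tz": 0,"spin": 0}
    - {"tx": 0,"ty": 0,"tz": 0,"spin": 0}

```text
clock: 15.8
eef_pos: [0.4891, -0.0675, 0.1214]
ee_rot: [[-0.245, 0.969, 0.0], [0.969, 0.245, 0.001], [0.001, 0.0, -1.0]]
wrist_force: [0.7, -0.3, -1.3]
grip_width: 0.0069
grasp_force: 58.8
```

Run:
```python
from h import *
snap('wrist','w8');snap('wrist','w8');d=snap('wrist','w8');s=manip.observe();print(s['eef_pos'].round(4),s['ee_rot'][:,1].round(3),s['grip_width'])
i=cv2.imread('pics/w8.png');cv2.imwrite('pics/w82.png',cv2.resize(i,(800,600),interpolation=cv2.INTER_CUBIC))
```

```text
[ 0.4891 -0.0682  0.1214] [0.97  0.244 0.   ] 0.00688966364446907
```

View pics/w82.png

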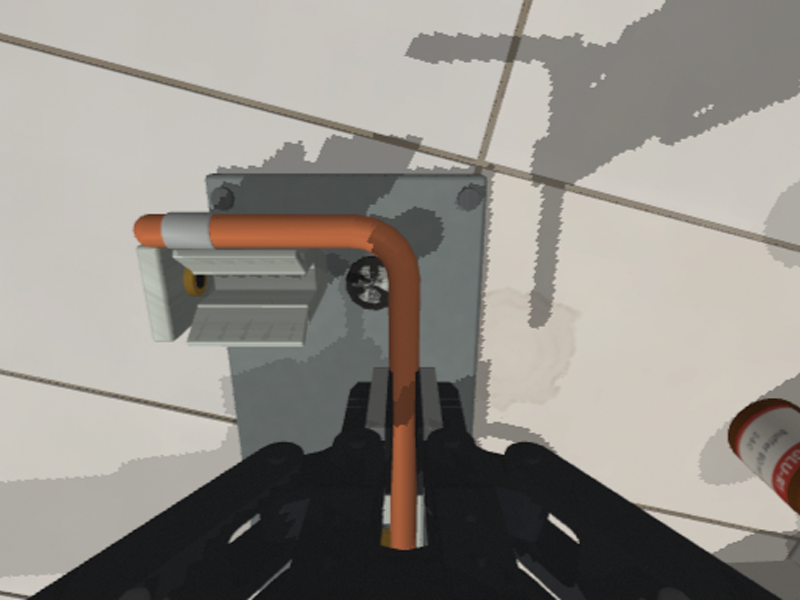

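The tube is level in the grip, with its corner near (402,232). The post is at (370,283), the outlet block's far edge runs along row 346 from (190) to (305), and the plate corners are at (207,175) and (487,175). Cross-checking these now.

Run:
```python
from h import *
d=ld('w8');k=.64;P=lambda u,v,z,d=d:atz(d,u*k,v*k,z)[:2]*1000
t=np.radians(14);x=np.array([np.cos(t),np.sin(t)]);y=np.array([-x[1],x[0]]);c=np.array([476.3,-55.5])
S=lambda p:np.array([(p-c)@x,(p-c)@y]).round(1)
for n,u,v,z in[('plL',207,175,.01),('plR',487,176,.01),('post',370,283,.045),('far ridge a',190,346,.082),('far ridge b',304,346,.082),('near e',305,252,.082),('near e2',305,275,.082),('near a',175,251,.082)]:print(n,S(P(u,v,z)))
print('tube rel. to stand frame:',[(n,S(P(u,v,.125))) for n,u,v in[('short tip',134,230),('sh',230,230),('sh2',330,231),('lg',404,290),('lg2',404,400)]], 'tcp',S(np.array([489.1,-68.2])))
e=ld('w2');print('w2 plR far? ',[S(P(u,v,.01,e)) for u,v in[(404,3),(290,95),(455,335)]])
```

```text
plL [-92.5  46.4]
plR [53.8 46.3]
post [-6.  -1.4]
far ridge a [-80.  -17.8]
far ridge b [-31.8 -17.7]
near e [-28.7  23.1]
near e2 [-29.3  13.6]
near a [-79.9  23.4]
tube rel. to stand frame: [('short tip', array([-69.8,  40.3])), ('sh', array([-41.3,  40.4])), ('sh2', array([-11.7,  40.2])), ('lg', array([10.3, 21.8])), ('lg2', array([ 10.4, -17.2]))] tcp [  9.3 -15.4]
w2 plR far?  [array([61.3, 51.4]), array([-84.9,  47.2]), array([ -84.1, -282.2])]
```

Both views agree on yaw 14.0°, and the near-view correction is about 1–2 mm, well inside the flares. I'll move over and lower to the flares.

Emit:
move_arm:
  rows:
    - {"tx": 0,"ty": -0.01,"tz": 0,"spin": 0}
    - {"tx": 0,"ty": -0.015,"tz": 0,"spin": 0}
    - {"tx": 0,"ty": -0.01,"tz": 0,"spin": 0}
    - {"tx": 0,"ty": -0.0045,"tz": -0.01,"spin": 0}
    - {"tx": 0,"ty": 0,"tz": -0.015,"spin": 0}
    - {"tx": 0,"ty": 0,"tz": -0.015,"spin": 0}
    - {"tx": 0,"ty": 0,"tz": -0.01,"spin": 0}
    - {"tx": 0,"ty": 0,"tz": -0.006,"spin": 0}
    - {"tx": 0,"ty": 0,"tz": 0,"spin": 0}
    - {"tx": 0,"ty": 0,"tz": 0,"spin": 0}

```text
clock: 17.2
eef_pos: [0.4896, -0.1085, 0.0657]
ee_rot: [[-0.243, 0.97, 0.001], [0.97, 0.243, -0.0], [-0.0, 0.001, -1.0]]
wrist_force: [-0.4, 0.2, -0.7]
grip_width: 0.0067
grasp_force: 58.8
```

Run:
```python
from h import *
d=snap('wrist','w9');s=manip.observe();print(s['eef_pos'].round(4),s['ee_rot'][:,1].round(3),s['wrist_force'].round(1),s['torque'].round(2))
e=ld('w3')
```

```text
[ 0.4896 -0.1086  0.0658] [0.97  0.243 0.001] [ 0.2  0.6 -1.1] [ 0.05  0.   -0.  ]
```

Emit:
move_arm:
  rows:
    - {"tx": 0,"ty": 0,"tz": -0.003,"spin": 0}
    - {"tx": 0,"ty": 0,"tz": -0.003,"spin": 0}
    - {"tx": 0,"ty": 0,"tz": -0.003,"spin": 0}
    - {"tx": 0,"ty": 0,"tz": -0.003,"spin": 0}
    - {"tx": 0,"ty": 0,"tz": -0.002,"spin": 0}
    - {"tx": 0,"ty": 0,"tz": -0.002,"spin": 0}
    - {"tx": 0,"ty": 0,"tz": -0.001,"spin": 0}
    - {"tx": 0,"ty": 0,"tz": 0,"spin": 0}
    - {"tx": 0,"ty": 0,"tz": 0,"spin": 0}
    - {"tx": 0,"ty": 0,"tz": 0,"spin": 0}

```text
clock: 18.5
eef_pos: [0.4891, -0.1086, 0.0484]
ee_rot: [[-0.242, 0.97, 0.0], [0.97, 0.242, -0.0], [-0.0, 0.0, -1.0]]
wrist_force: [0.1, -0.2, -0.4]
grip_width: 0.0072
grasp_force: 58.8
```

Emit:
move_arm:
  rows:
    - {"tx": 0,"ty": 0,"tz": -0.001,"spin": 0}
    - {"tx": 0,"ty": 0,"tz": -0.001,"spin": 0}
    - {"tx": 0,"ty": 0,"tz": 0,"spin": 0}
    - {"tx": 0,"ty": 0,"tz": 0,"spin": 0}
    - {"tx": 0,"ty": 0,"tz": 0,"spin": 0}
    - {"tx": 0,"ty": 0,"tz": 0,"spin": 0}
    - {"tx": 0,"ty": 0,"tz": 0,"spin": 0}
    - {"tx": 0,"ty": 0,"tz": 0,"spin": 0}
    - {"tx": 0,"ty": 0,"tz": 0,"spin": 0}
    - {"tx": 0,"ty": 0,"tz": 0,"spin": 0}

```text
clock: 19.75
eef_pos: [0.4891, -0.1086, 0.0463]
ee_rot: [[-0.242, 0.97, 0.0], [0.97, 0.242, -0.0], [-0.0, 0.0, -1.0]]
wrist_force: [-0.6, 0.6, 0.8]
grip_width: 0.0073
grasp_force: 58.9
```

Emit:
move_arm:
  claw: 0
  rows:
    - {"tx": 0,"ty": 0,"tz": 0,"spin": 0}
    - {"tx": 0,"ty": 0,"tz": 0,"spin": 0}
    - {"tx": 0,"ty": 0,"tz": 0,"spin": 0}
    - {"tx": 0,"ty": 0,"tz": 0,"spin": 0}
    - {"tx": 0,"ty": 0,"tz": 0,"spin": 0}
    - {"tx": 0,"ty": 0,"tz": 0.01,"spin": 0}
    - {"tx": 0,"ty": 0,"tz": 0.02,"spin": 0}
    - {"tx": 0,"ty": 0,"tz": 0.03,"spin": 0}
    - {"tx": 0,"ty": 0,"tz": 0.04,"spin": 0}
    - {"tx": 0,"ty": 0,"tz": 0.04,"spin": 0}

```text
clock: 21.0
eef_pos: [0.489, -0.1084, 0.1882]
ee_rot: [[-0.243, 0.97, 0.001], [0.97, 0.243, -0.0], [-0.0, 0.001, -1.0]]
wrist_force: [0.3, 0.1, 0.1]
grip_width: 0.0426
grasp_force: 0.0
```

Emit:
move_arm:
  rows:
    - {"tx": -0.002,"ty": -0.003,"tz": 0.03,"spin": -4}
    - {"tx": -0.002,"ty": -0.003,"tz": 0.03,"spin": -4}
    - {"tx": -0.002,"ty": -0.003,"tz": 0.03,"spin": -4}
    - {"tx": -0.002,"ty": -0.003,"tz": 0.03,"spin": -4}
    - {"tx": -0.002,"ty": -0.003,"tz": 0.03,"spin": -4}
    - {"tx": 0,"ty": 0,"tz": 0.02,"spin": 0}
    - {"tx": 0,"ty": 0,"tz": 0.01,"spin": 0}
    - {"tx": 0,"ty": 0,"tz": 0,"spin": 0}
    - {"tx": 0,"ty": 0,"tz": 0,"spin": 0}
    - {"tx": 0,"ty": 0,"tz": 0,"spin": 0}

```text
clock: 22.25
eef_pos: [0.4786, -0.1235, 0.3654]
ee_rot: [[0.104, 0.995, -0.002], [0.995, -0.104, 0.0], [0.0, -0.002, -1.0]]
wrist_force: [1.2, 0.2, -0.3]
grip_width: 0.0426
grasp_force: 0.0
```

Run:
```python
from h import *
for _ in range(3):d=snap('wrist','w10')
s=manip.observe();print(s['eef_pos'].round(4),s['ee_rot'][:,1].round(3),s['clock'])
b=snap('scene','a10');c=snap('side','b10')
i=np.zeros((600,800,3),np.uint8)
i[:384,:512]=d['img'][:,:,::-1]
i[:400,512:]=cv2.resize(b['img'][150:250,262:334],(288,400),interpolation=cv2.INTER_CUBIC)[:,:,::-1]
i[400:,512:]=cv2.resize(c['img'][200:270,195:295],(286,200),interpolation=cv2.INTER_CUBIC)[:,:,::-1][:,:288].copy() if 0 else cv2.resize(c['img'][200:270,195:295],(288,200),interpolation=cv2.INTER_CUBIC)[:,:,::-1]
cv2.imwrite('pics/c10.png',i)
```

```text
[ 0.4788 -0.1236  0.3658] [ 0.995 -0.104 -0.001] 22.4
```

View pics/c10.png

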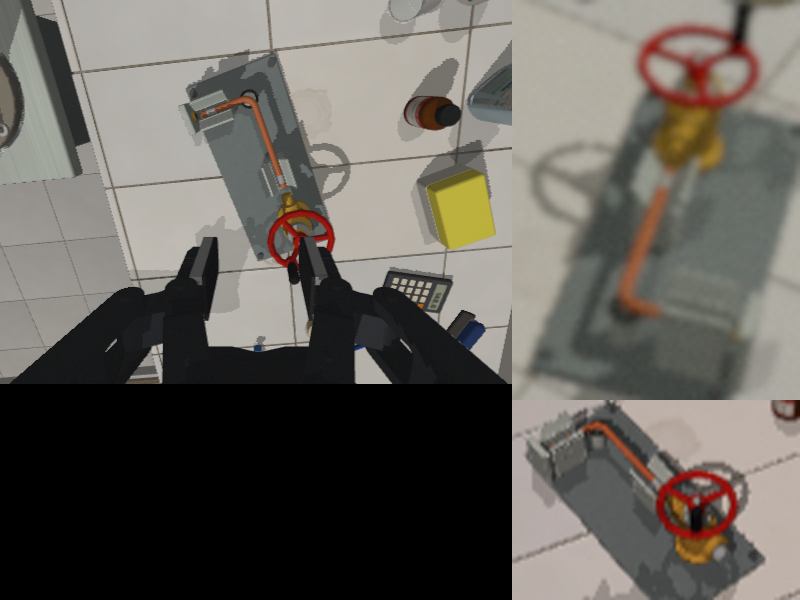

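The tube is seated: its legs lie in both grooves in all three views, and the fingers are clear. The crank handle shows at wrist (294,273), scene panel (740,24) and side panel (697,517). I'll fit the wheel circle and the handle numerically.

Run:
```python
from h import *
from scipy.optimize import least_squares
t=np.radians(14);x=np.array([np.cos(t),np.sin(t)]);y=np.array([-x[1],x[0]]);c=np.array([476.3,-55.5])
def wheel(fn,z,box):
  d=ld(fn);im=d['img'].astype(int);m=(im[...,0]>90)&(im[...,1]<.35*im[...,0])&(im[...,2]<.35*im[...,0])
  b=np.zeros_like(m);b[box[1]:box[3],box[0]:box[2]]=1;m&=b
  cs,_=cv2.findContours(m.astype(np.uint8),cv2.RETR_EXTERNAL,cv2.CHAIN_APPROX_NONE)
  p=np.vstack(cs)[:,0];h=cv2.convexHull(p)[:,0]
  w=np.array([atz(d,u,v,z)[:2]*1000 for u,v in h])
  r=least_squares(lambda q:np.hypot(*(w-q[:2]).T)-q[2],[530,-265,51],loss='soft_l1');return r.x,r.cost
for fn,box in[('a',(280,140,345,190)),('a10',(280,140,345,190)),('b10',(230,210,290,265)),('w3',(285,135,365,210)),('w10',(260,200,340,275))]:
  for z in(.105,.108):
    q,co=wheel(fn,z,box);print(fn,z,q.round(1),round(co,1),'stand',((q[:2]-c)@x).round(1),((q[:2]-c)@y).round(1))
k=.64
for n,fn,u,v,z in[('sc top',"a10",262+229/4,150+6/4,.153),('sc mid','a10',262+227.5/4,150+24/4,.133),('side top','b10',195+184*100/288,200+103*.35,.153),('side mid','b10',195+185*100/288,200+117*.35,.133),('w3 mid','w3',508*k,322*k,.133),('w10 mid','w10',294,273,.133)]:
  print(n,(atz(ld(fn),u,v,z)[:2]*1000).round(1))
```

```text
a 0.105 [ 527.9 -265.    44.5] 2.8 stand -0.6 -215.8
a 0.108 [ 526.6 -261.7   44.4] 2.8 stand -1.1 -212.3
a10 0.105 [ 528.3 -265.7   44.1] 2.1 stand -0.4 -216.6
a10 0.108 [ 526.9 -262.4   43.9] 2.1 stand -0.9 -213.0
b10 0.105 [ 526.4 -266.6   49.4] 2.0 stand -2.5 -216.9
b10 0.108 [ 525.6 -268.4   49.3] 2.0 stand -3.7 -218.5
w3 0.105 [ 528.3 -267.6   49.5] 1.7 stand -0.9 -218.3
w3 0.108 [ 527.9 -266.5   49.2] 1.7 stand -1.0 -217.2
w10 0.105 [ 528.1 -267.2   49.3] 1.7 stand -0.9 -218.0
w10 0.108 [ 527.8 -265.5   49. ] 1.7 stand -0.8 -216.3
sc top [ 510.9 -298. ]
sc mid [ 510.8 -300.4]
side top [ 514.8 -295.9]
side mid [ 512.8 -302.6]
w3 mid [ 512.5 -303.5]
w10 mid [ 513.1 -303.6]
```

Axis is (528,−266.5) mm and the handle about (512,−302.5): radius 39.5 mm (40 expected), angle −114°. Going there now.

Emit:
move_arm:
  rows:
    - {"tx": 0.003,"ty": -0.012,"tz": -0.012,"spin": 0}
    - {"tx": 0.004,"ty": -0.024,"tz": -0.022,"spin": 0}
    - {"tx": 0.004,"ty": -0.024,"tz": -0.024,"spin": 0}
    - {"tx": 0.005,"ty": -0.024,"tz": -0.024,"spin": 0}
    - {"tx": 0.005,"ty": -0.024,"tz": -0.024,"spin": 0}
    - {"tx": 0.005,"ty": -0.024,"tz": -0.024,"spin": 0}
    - {"tx": 0.004,"ty": -0.024,"tz": -0.024,"spin": 0}
    - {"tx": 0.003,"ty": -0.023,"tz": -0.02,"spin": 0}
    - {"tx": 0,"ty": 0,"tz": 0,"spin": 0}
    - {"tx": 0,"ty": 0,"tz": 0,"spin": 0}

```text
clock: 23.75
eef_pos: [0.5123, -0.3017, 0.1926]
ee_rot: [[0.103, 0.995, 0.001], [0.995, -0.103, 0.001], [0.001, 0.0, -1.0]]
wrist_force: [0.1, -0.2, -0.2]
grip_width: 0.0429
grasp_force: 0.0
```

Run:
```python
from h import *
for _ in range(2):d=snap('wrist','w11')
s=manip.observe();print(s['eef_pos'].round(4),s['ee_rot'][:,1].round(3),s['clock'])
g=d['img'].max(2).astype(int)
for p in([.5117,-.303,.153],[.5117,-.303,.12],[.528,-.2665,.108]):print(proj(d,p).round(0))
u,v=proj(d,[.5117,-.303,.15]).round().astype(int)
print(g[v-40:v+41:5,u-48:u+49:6])
```

```text
[ 0.513  -0.3012  0.1936] [ 0.995 -0.102  0.002] 23.85
[255. 221.]
[255. 202.]
[272. 150.]
[[112 114 167 132  86 112 111  97  86 101 105 172 177 163 146  93 108]
 [114 112 105 162 111 112 111  95  87 100 117 170 171 149 125  75 136]
 [113 112 112 157 149  95 108 134 104  95 101  93 144 149 129 157  87]
 [113 113 112  97 167 148 110  66  18  75  97 129 141 154 167 100 143]
 [113 110  71 113  97 160 158  20  18  19  88  97  89 100 121 151 156]
 [168  80  70 113 111 110 124  18  19  19 147 135 151 155 159 157 191]
 [188  87 102 110 187 163 162  24  24  18 158 161 154 168 191 192 191]
 [186 145 187 163 184 161 138  27  34  23 193 189 189 189 190 191 191]
 [187 187 187 186 167 171 131  36  37  31 190 190 189 186 186 143 120]
 [188 185 159 187 187 184 184  35  35  27 108 143 183 184 184 183 183]
 [122 104  98 160 192 191 191 190 163 162 164 182 183 183 183 182 183]
 [164 163 163 190 190 190 188 161 161 160 153 155 181 183 183 183 184]
 [ 72  22 161 161 185 188 161 161 161 160 123 155 155 183 183 183  25]
 [ 72  23 161 161 161 161 160 161 161 160 117 155 156 182 183 183  22]
 [ 72  21 162 162 162 161 161 162 162 162 120 155 156 165 181 183  26]
 [ 68  22 163 162 162 162 161 162 162 162 105 155 154 181 181 183  24]
 [ 22  21 140 162 162 162 162 162 162 162 104 155 154 181 181 170  25]]
```

Run:
```python
from h import *
from scipy.optimize import least_squares
d=ld('w11');g=d['img'].max(2).astype(int)
m=(g<60).astype(np.uint8);n,l,st,ce=cv2.connectedComponentsWithStats(m)
j=l[210,255];print(st[j],ce[j]);obs=st[j]
th=np.linspace(0,6.28,40)
def box(x,y):
  p=np.array([proj(d,[x+.0078*np.cos(a),y+.0078*np.sin(a),z]) for a in th for z in(.153,.116)])
  return np.r_[p.min(0),p.max(0)]
print(box(.5117,-.303))
o=np.array([obs[0],obs[1],obs[0]+obs[2],obs[1]+obs[3]])
r=least_squares(lambda q:(box(q[0]/1000,q[1]/1000)-o)[[0,2,3]],[512,-302],diff_step=1e-3);print(r.x,r.fun)
```

```text
[244 192  22  36 641] [254.61622465 210.36817473]
[243.28775625 190.96755856 266.78084693 231.23473603]
[ 511.93038531 -300.62202964] [-0.79203631  0.7926959   0.02259997]
```

Emit:
move_arm:
  rows:
    - {"tx": 0,"ty": 0,"tz": -0.01,"spin": 0}
    - {"tx": 0,"ty": 0,"tz": -0.02,"spin": 0}
    - {"tx": 0,"ty": 0,"tz": -0.02,"spin": 0}
    - {"tx": 0,"ty": 0,"tz": -0.015,"spin": 0}
    - {"tx": 0,"ty": 0,"tz": -0.006,"spin": 0}
    - {"tx": 0,"ty": 0,"tz": 0,"spin": 0}
    - {"tx": 0,"ty": 0,"tz": 0,"spin": 0}
    - {"tx": 0,"ty": 0,"tz": 0,"spin": 0}
    - {"tx": 0,"ty": 0,"tz": 0,"spin": 0}
    - {"tx": 0,"ty": 0,"tz": 0,"spin": 0}

```text
clock: 25.1
eef_pos: [0.5121, -0.3026, 0.1215]
ee_rot: [[0.104, 0.995, 0.0], [0.995, -0.104, -0.0], [-0.0, 0.0, -1.0]]
wrist_force: [-0.1, 0.9, 0.5]
grip_width: 0.0431
grasp_force: 0.0
```

Emit:
move_arm:
  claw: 1
  rows:
    - {"tx": 0,"ty": 0,"tz": 0,"spin": 0}
    - {"tx": 0,"ty": 0,"tz": 0,"spin": 0}
    - {"tx": 0,"ty": 0,"tz": 0,"spin": 0}
    - {"tx": 0,"ty": 0,"tz": 0,"spin": 0}
    - {"tx": 0,"ty": 0,"tz": 0,"spin": 0}
    - {"tx": 0,"ty": 0,"tz": 0,"spin": 0}
    - {"tx": 0,"ty": 0,"tz": 0,"spin": 0}
    - {"tx": 0,"ty": 0,"tz": 0,"spin": 0}
    - {"tx": 0,"ty": 0,"tz": 0,"spin": 0}
    - {"tx": 0,"ty": 0,"tz": 0,"spin": 0}

```text
clock: 26.35
eef_pos: [0.5121, -0.3028, 0.1214]
ee_rot: [[0.104, 0.995, 0.0], [0.995, -0.104, -0.0], [-0.0, 0.0, -1.0]]
wrist_force: [-1.6, -1.2, 3.2]
grip_width: 0.0131
grasp_force: 58.4
```

Run:
```python
import numpy as np
p=np.radians(-114.5+9*np.arange(11));q=40*np.c_[np.cos(p),np.sin(p)]
print(np.diff(q.round(1),axis=0).round(1).tolist())
```

```text
[[5.9, -2.1], [6.2, -1.2], [6.2, -0.3], [6.3, 0.8], [6.0, 1.7], [5.7, 2.7], [5.2, 3.5], [4.6, 4.3], [3.9, 4.9], [3.0, 5.5]]
```

Emit:
move_arm:
  rows:
    - {"tx": 0.0059,"ty": -0.0021,"tz": 0,"spin": 0}
    - {"tx": 0.0062,"ty": -0.0012,"tz": 0,"spin": 0}
    - {"tx": 0.0062,"ty": -0.0003,"tz": 0,"spin": 0}
    - {"tx": 0.0063,"ty": 0.0008,"tz": 0,"spin": 0}
    - {"tx": 0.006,"ty": 0.0017,"tz": 0,"spin": 0}
    - {"tx": 0.0057,"ty": 0.0027,"tz": 0,"spin": 0}
    - {"tx": 0.0052,"ty": 0.0035,"tz": 0,"spin": 0}
    - {"tx": 0.0046,"ty": 0.0043,"tz": 0,"spin": 0}
    - {"tx": 0.0039,"ty": 0.0049,"tz": 0,"spin": 0}
    - {"tx": 0.003,"ty": 0.0055,"tz": 0,"spin": 0}

```text
clock: 27.6
eef_pos: [0.5641, -0.2826, 0.1214]
ee_rot: [[0.104, 0.995, -0.003], [0.995, -0.104, -0.0], [-0.0, -0.003, -1.0]]
wrist_force: [-6.1, 0.2, 7.1]
grip_width: 0.0133
grasp_force: 58.8
```

Emit:
move_arm:
  rows:
    - {"tx": 0.0021,"ty": 0.0059,"tz": 0,"spin": 0}
    - {"tx": 0.0012,"ty": 0.0062,"tz": 0,"spin": 0}
    - {"tx": 0.0003,"ty": 0.0062,"tz": 0,"spin": 0}
    - {"tx": -0.0008,"ty": 0.0063,"tz": 0,"spin": 0}
    - {"tx": -0.0017,"ty": 0.006,"tz": 0,"spin": 0}
    - {"tx": -0.0027,"ty": 0.0057,"tz": 0,"spin": 0}
    - {"tx": -0.0035,"ty": 0.0052,"tz": 0,"spin": 0}
    - {"tx": -0.0043,"ty": 0.0046,"tz": 0,"spin": 0}
    - {"tx": -0.0049,"ty": 0.0039,"tz": 0,"spin": 0}
    - {"tx": -0.0055,"ty": 0.003,"tz": 0,"spin": 0}

```text
clock: 28.85
eef_pos: [0.5455, -0.2299, 0.1214]
ee_rot: [[0.104, 0.995, 0.002], [0.995, -0.104, -0.001], [-0.001, 0.002, -1.0]]
wrist_force: [1.0, -4.8, 3.9]
grip_width: 0.0133
grasp_force: 58.5
```

Emit:
move_arm:
  rows:
    - {"tx": -0.0059,"ty": 0.0021,"tz": 0,"spin": 0}
    - {"tx": -0.0062,"ty": 0.0012,"tz": 0,"spin": 0}
    - {"tx": -0.0062,"ty": 0.0003,"tz": 0,"spin": 0}
    - {"tx": -0.0063,"ty": -0.0008,"tz": 0,"spin": 0}
    - {"tx": -0.006,"ty": -0.0017,"tz": 0,"spin": 0}
    - {"tx": -0.0057,"ty": -0.0027,"tz": 0,"spin": 0}
    - {"tx": -0.0052,"ty": -0.0035,"tz": 0,"spin": 0}
    - {"tx": -0.0046,"ty": -0.0043,"tz": 0,"spin": 0}
    - {"tx": -0.0039,"ty": -0.0049,"tz": 0,"spin": 0}
    - {"tx": -0.003,"ty": -0.0055,"tz": 0,"spin": 0}

```text
clock: 30.1
eef_pos: [0.4916, -0.2485, 0.1214]
ee_rot: [[0.103, 0.995, -0.001], [0.995, -0.103, 0.002], [0.002, -0.002, -1.0]]
wrist_force: [0.5, 1.8, 5.6]
grip_width: 0.0132
grasp_force: 58.9
```

Emit:
move_arm:
  rows:
    - {"tx": -0.0021,"ty": -0.0059,"tz": 0,"spin": 0}
    - {"tx": -0.0012,"ty": -0.0062,"tz": 0,"spin": 0}
    - {"tx": -0.0003,"ty": -0.0062,"tz": 0,"spin": 0}
    - {"tx": 0.0008,"ty": -0.0063,"tz": 0,"spin": 0}
    - {"tx": 0.0017,"ty": -0.006,"tz": 0,"spin": 0}
    - {"tx": 0.0027,"ty": -0.0057,"tz": 0,"spin": 0}
    - {"tx": 0.0035,"ty": -0.0052,"tz": 0,"spin": 0}
    - {"tx": 0.0043,"ty": -0.0046,"tz": 0,"spin": 0}
    - {"tx": 0.0049,"ty": -0.0039,"tz": 0,"spin": 0}
    - {"tx": 0.0055,"ty": -0.003,"tz": 0,"spin": 0}

```text
clock: 31.35
eef_pos: [0.5105, -0.3022, 0.1214]
ee_rot: [[0.104, 0.995, -0.004], [0.995, -0.104, 0.001], [0.001, -0.004, -1.0]]
wrist_force: [-1.0, 1.6, 6.7]
grip_width: 0.0134
grasp_force: 59.0
```

Emit:
move_arm:
  rows:
    - {"tx": 0.0059,"ty": -0.0021,"tz": 0,"spin": 0}
    - {"tx": 0.0062,"ty": -0.0012,"tz": 0,"spin": 0}
    - {"tx": 0.0062,"ty": -0.0003,"tz": 0,"spin": 0}
    - {"tx": 0.0063,"ty": 0.0008,"tz": 0,"spin": 0}
    - {"tx": 0.006,"ty": 0.0017,"tz": 0,"spin": 0}
    - {"tx": 0.0057,"ty": 0.0027,"tz": 0,"spin": 0}
    - {"tx": 0.0052,"ty": 0.0035,"tz": 0,"spin": 0}
    - {"tx": 0.0046,"ty": 0.0043,"tz": 0,"spin": 0}
    - {"tx": 0.0039,"ty": 0.0049,"tz": 0,"spin": 0}
    - {"tx": 0,"ty": 0,"tz": 0,"spin": 0}

```text
clock: 32.6
eef_pos: [0.5605, -0.2887, 0.1214]
ee_rot: [[0.104, 0.995, -0.003], [0.995, -0.104, -0.0], [-0.001, -0.003, -1.0]]
wrist_force: [-0.6, 1.6, 6.4]
grip_width: 0.0133
grasp_force: 58.9
```

Run:
```python
import numpy as np
def tab(a,s,n):
  p=np.radians(a+s*np.arange(n+1));q=40*np.c_[np.cos(p),np.sin(p)];return np.diff(q.round(1),axis=0).round(1).tolist()
for i in range(11):
  a=-33.5+32*i;print(a,tab(a,4,8))
```

```text
-33.5 [[1.4, 2.4], [1.3, 2.5], [1.1, 2.5], [0.9, 2.7], [0.8, 2.7], [0.6, 2.7], [0.3, 2.8], [0.2, 2.8]]
-1.5 [[0.0, 2.7], [-0.3, 2.8], [-0.4, 2.8], [-0.6, 2.7], [-0.8, 2.7], [-0.9, 2.6], [-1.2, 2.5], [-1.3, 2.5]]
30.5 [[-1.5, 2.4], [-1.7, 2.2], [-1.8, 2.1], [-2.0, 2.0], [-2.1, 1.9], [-2.2, 1.7], [-2.3, 1.5], [-2.4, 1.4]]
62.5 [[-2.6, 1.2], [-2.5, 1.0], [-2.7, 0.8], [-2.7, 0.7], [-2.8, 0.5], [-2.8, 0.2], [-2.7, 0.1], [-2.8, -0.1]]
94.5 [[-2.8, -0.3], [-2.8, -0.5], [-2.7, -0.7], [-2.6, -0.9], [-2.6, -1.1], [-2.5, -1.2], [-2.4, -1.5], [-2.3, -1.5]]
126.5 [[-2.2, -1.8], [-2.0, -1.9], [-2.0, -2.0], [-1.7, -2.1], [-1.7, -2.3], [-1.4, -2.4], [-1.3, -2.5], [-1.1, -2.5]]
158.5 [[-0.9, -2.7], [-0.8, -2.7], [-0.6, -2.7], [-0.3, -2.8], [-0.2, -2.8], [0.0, -2.7], [0.3, -2.8], [0.4, -2.8]]
190.5 [[0.6, -2.7], [0.8, -2.7], [0.9, -2.6], [1.2, -2.5], [1.3, -2.5], [1.5, -2.4], [1.7, -2.2], [1.8, -2.1]]
222.5 [[2.0, -2.0], [2.1, -1.9], [2.2, -1.7], [2.3, -1.5], [2.4, -1.4], [2.6, -1.2], [2.5, -1.0], [2.7, -0.8]]
254.5 [[2.7, -0.7], [2.8, -0.5], [2.8, -0.2], [2.7, -0.1], [2.8, 0.1], [2.8, 0.3], [2.8, 0.5], [2.7, 0.7]]
286.5 [[2.6, 0.9], [2.6, 1.1], [2.5, 1.2], [2.4, 1.5], [2.3, 1.5], [2.2, 1.8], [2.0, 1.9], [2.0, 2.0]]
```

Emit:
move_arm:
  rows:
    - {"tx": 0.0014,"ty": 0.0024,"tz": 0,"spin": 0}
    - {"tx": 0.0013,"ty": 0.0025,"tz": 0,"spin": 0}
    - {"tx": 0.0011,"ty": 0.0025,"tz": 0,"spin": 0}
    - {"tx": 0.0009,"ty": 0.0027,"tz": 0,"spin": 0}
    - {"tx": 0.0008,"ty": 0.0027,"tz": 0,"spin": 0}
    - {"tx": 0.0006,"ty": 0.0027,"tz": 0,"spin": 0}
    - {"tx": 0.0003,"ty": 0.0028,"tz": 0,"spin": 0}
    - {"tx": 0.0002,"ty": 0.0028,"tz": 0,"spin": 0}
    - {"tx": 0,"ty": 0,"tz": 0,"spin": 0}
    - {"tx": 0,"ty": 0,"tz": 0,"spin": 0}

```text
clock: 33.85
eef_pos: [0.5675, -0.2683, 0.1214]
ee_rot: [[0.105, 0.994, -0.002], [0.994, -0.105, -0.001], [-0.001, -0.002, -1.0]]
wrist_force: [-0.9, -1.0, 6.1]
grip_width: 0.0134
grasp_force: 58.8
```

Emit:
move_arm:
  rows:
    - {"tx": 0,"ty": 0.0027,"tz": 0,"spin": 0}
    - {"tx": -0.0003,"ty": 0.0028,"tz": 0,"spin": 0}
    - {"tx": -0.0004,"ty": 0.0028,"tz": 0,"spin": 0}
    - {"tx": -0.0006,"ty": 0.0027,"tz": 0,"spin": 0}
    - {"tx": -0.0008,"ty": 0.0027,"tz": 0,"spin": 0}
    - {"tx": -0.0009,"ty": 0.0026,"tz": 0,"spin": 0}
    - {"tx": -0.0012,"ty": 0.0025,"tz": 0,"spin": 0}
    - {"tx": -0.0013,"ty": 0.0025,"tz": 0,"spin": 0}
    - {"tx": 0,"ty": 0,"tz": 0,"spin": 0}
    - {"tx": 0,"ty": 0,"tz": 0,"spin": 0}

```text
clock: 35.1
eef_pos: [0.5624, -0.2461, 0.1214]
ee_rot: [[0.104, 0.995, -0.001], [0.995, -0.104, -0.0], [-0.001, -0.001, -1.0]]
wrist_force: [0.2, -2.4, 5.2]
grip_width: 0.0132
grasp_force: 58.8
```

Emit:
move_arm:
  rows:
    - {"tx": -0.0015,"ty": 0.0024,"tz": 0,"spin": 0}
    - {"tx": -0.0017,"ty": 0.0022,"tz": 0,"spin": 0}
    - {"tx": -0.0018,"ty": 0.0021,"tz": 0,"spin": 0}
    - {"tx": -0.002,"ty": 0.002,"tz": 0,"spin": 0}
    - {"tx": -0.0021,"ty": 0.0019,"tz": 0,"spin": 0}
    - {"tx": -0.0022,"ty": 0.0017,"tz": 0,"spin": 0}
    - {"tx": -0.0023,"ty": 0.0015,"tz": 0,"spin": 0}
    - {"tx": -0.0024,"ty": 0.0014,"tz": 0,"spin": 0}
    - {"tx": 0,"ty": 0,"tz": 0,"spin": 0}
    - {"tx": 0,"ty": 0,"tz": 0,"spin": 0}

```text
clock: 36.35
eef_pos: [0.5467, -0.2307, 0.1214]
ee_rot: [[0.104, 0.995, -0.001], [0.995, -0.104, -0.0], [-0.0, -0.001, -1.0]]
wrist_force: [-0.0, -1.6, 5.7]
grip_width: 0.0132
grasp_force: 58.8
```

Emit:
move_arm:
  rows:
    - {"tx": -0.0026,"ty": 0.0012,"tz": 0,"spin": 0}
    - {"tx": -0.0025,"ty": 0.001,"tz": 0,"spin": 0}
    - {"tx": -0.0027,"ty": 0.0008,"tz": 0,"spin": 0}
    - {"tx": -0.0027,"ty": 0.0007,"tz": 0,"spin": 0}
    - {"tx": -0.0028,"ty": 0.0005,"tz": 0,"spin": 0}
    - {"tx": -0.0028,"ty": 0.0002,"tz": 0,"spin": 0}
    - {"tx": -0.0027,"ty": 0.0001,"tz": 0,"spin": 0}
    - {"tx": -0.0028,"ty": -0.0001,"tz": 0,"spin": 0}
    - {"tx": 0,"ty": 0,"tz": 0,"spin": 0}
    - {"tx": 0,"ty": 0,"tz": 0,"spin": 0}

```text
clock: 37.6
eef_pos: [0.5252, -0.2259, 0.1214]
ee_rot: [[0.104, 0.995, -0.001], [0.995, -0.104, 0.0], [0.0, -0.001, -1.0]]
wrist_force: [0.3, -1.1, 6.6]
grip_width: 0.0132
grasp_force: 58.8
```

Emit:
move_arm:
  rows:
    - {"tx": -0.0028,"ty": -0.0003,"tz": 0,"spin": 0}
    - {"tx": -0.0028,"ty": -0.0005,"tz": 0,"spin": 0}
    - {"tx": -0.0027,"ty": -0.0007,"tz": 0,"spin": 0}
    - {"tx": -0.0026,"ty": -0.0009,"tz": 0,"spin": 0}
    - {"tx": -0.0026,"ty": -0.0011,"tz": 0,"spin": 0}
    - {"tx": -0.0025,"ty": -0.0012,"tz": 0,"spin": 0}
    - {"tx": -0.0024,"ty": -0.0015,"tz": 0,"spin": 0}
    - {"tx": -0.0023,"ty": -0.0015,"tz": 0,"spin": 0}
    - {"tx": 0,"ty": 0,"tz": 0,"spin": 0}
    - {"tx": 0,"ty": 0,"tz": 0,"spin": 0}

```text
clock: 38.85
eef_pos: [0.5224, -0.2263, 0.1219]
ee_rot: [[0.095, 0.995, 0.036], [0.995, -0.095, 0.008], [0.012, 0.035, -0.999]]
wrist_force: [35.8, 3.6, -21.1]
grip_width: 0.0135
grasp_force: 58.6
```

The stop is felt: 36 N against the motion, with the handle held up at about 99°. I'll unwind the command and back off 90°, to about 9°.

Emit:
move_arm:
  rows:
    - {"tx": 0.0047,"ty": 0.003,"tz": 0,"spin": 0}
    - {"tx": 0.0051,"ty": 0.0023,"tz": 0,"spin": 0}
    - {"tx": 0.0053,"ty": 0.0016,"tz": 0,"spin": 0}
    - {"tx": 0.0056,"ty": 0.0008,"tz": 0,"spin": 0}
    - {"tx": 0,"ty": 0,"tz": 0,"spin": 0}
    - {"tx": 0,"ty": 0,"tz": 0,"spin": 0}
    - {"tx": 0.0055,"ty": 0,"tz": 0,"spin": 0}
    - {"tx": 0.0056,"ty": -0.0007,"tz": 0,"spin": 0}
    - {"tx": 0.0054,"ty": -0.0015,"tz": 0,"spin": 0}
    - {"tx": 0.0051,"ty": -0.0022,"tz": 0,"spin": 0}

```text
clock: 40.1
eef_pos: [0.5453, -0.2299, 0.1213]
ee_rot: [[0.104, 0.995, -0.004], [0.995, -0.104, 0.001], [0.001, -0.005, -1.0]]
wrist_force: [-2.6, 0.7, 8.6]
grip_width: 0.0133
grasp_force: 61.8
```

Emit:
move_arm:
  rows:
    - {"tx": 0.0047,"ty": -0.0029,"tz": 0,"spin": 0}
    - {"tx": 0.0043,"ty": -0.0036,"tz": 0,"spin": 0}
    - {"tx": 0.0038,"ty": -0.0041,"tz": 0,"spin": 0}
    - {"tx": 0.0032,"ty": -0.0046,"tz": 0,"spin": 0}
    - {"tx": 0.0025,"ty": -0.005,"tz": 0,"spin": 0}
    - {"tx": 0.0017,"ty": -0.0053,"tz": 0,"spin": 0}
    - {"tx": 0.0006,"ty": -0.0027,"tz": 0,"spin": 0}
    - {"tx": 0.0002,"ty": -0.0014,"tz": 0,"spin": 0}
    - {"tx": 0,"ty": 0,"tz": 0,"spin": 0}
    - {"tx": 0,"ty": 0,"tz": 0,"spin": 0}

```text
clock: 41.35
eef_pos: [0.5669, -0.2585, 0.1214]
ee_rot: [[0.103, 0.995, -0.003], [0.995, -0.103, 0.002], [0.002, -0.003, -1.0]]
wrist_force: [-0.4, 0.1, 7.3]
grip_width: 0.0132
grasp_force: 61.6
```

Emit:
move_arm:
  claw: 0
  rows:
    - {"tx": 0,"ty": 0,"tz": 0,"spin": 0}
    - {"tx": 0,"ty": 0,"tz": 0,"spin": 0}
    - {"tx": 0,"ty": 0,"tz": 0,"spin": 0}
    - {"tx": 0,"ty": 0,"tz": 0,"spin": 0}
    - {"tx": 0,"ty": 0,"tz": 0,"spin": 0}
    - {"tx": 0,"ty": 0,"tz": 0.01,"spin": 0}
    - {"tx": 0,"ty": 0,"tz": 0.02,"spin": 0}
    - {"tx": 0,"ty": 0,"tz": 0.03,"spin": 0}
    - {"tx": 0,"ty": 0,"tz": 0.03,"spin": 0}
    - {"tx": 0,"ty": 0,"tz": 0.03,"spin": 0}

```text
clock: 42.6
eef_pos: [0.5683, -0.2602, 0.2433]
ee_rot: [[0.104, 0.995, 0.001], [0.995, -0.104, -0.0], [-0.0, 0.001, -1.0]]
wrist_force: [0.7, 0.0, 0.2]
grip_width: 0.0427
grasp_force: 0.0
```

Emit:
move_arm:
  rows:
    - {"tx": -0.01,"ty": 0.02,"tz": 0.03,"spin": 0}
    - {"tx": -0.01,"ty": 0.02,"tz": 0.03,"spin": 0}
    - {"tx": -0.01,"ty": 0.02,"tz": 0.03,"spin": 0}
    - {"tx": -0.01,"ty": 0.02,"tz": 0.02,"spin": 0}
    - {"tx": -0.01,"ty": 0.02,"tz": 0.01,"spin": 0}
    - {"tx": 0,"ty": 0.01,"tz": 0,"spin": 0}
    - {"tx": 0,"ty": 0,"tz": 0,"spin": 0}
    - {"tx": 0,"ty": 0,"tz": 0,"spin": 0}
    - {"tx": 0,"ty": 0,"tz": 0,"spin": 0}
    - {"tx": 0,"ty": 0,"tz": 0,"spin": 0}

```text
clock: 43.85
eef_pos: [0.5182, -0.1509, 0.3608]
ee_rot: [[0.105, 0.994, -0.001], [0.994, -0.105, 0.0], [0.0, -0.001, -1.0]]
wrist_force: [0.0, 0.5, -0.1]
grip_width: 0.0425
grasp_force: 0.0
```

Run:
```python
from h import *
a0=ld('a10');b0=ld('b10')
a=snap('scene','a20');b=snap('side','b20');w=snap('wrist','w20')
s=manip.observe();print(s['eef_pos'].round(4),s['clock'],s['wrist_force'].round(1))
for o,n,bx in((a0,a,(262,190,334,250)),(b0,b,(195,200,250,235))):
  m=[]
  for d in(o,n):
    im=d['img'][bx[1]:bx[3],bx[0]:bx[2]];h=cv2.cvtColor(im,cv2.COLOR_RGB2HSV)
    v,u=np.nonzero((h[...,0]<14)&(h[...,1]>110)&(h[...,2]>70));m.append((len(u),u.mean().round(1),v.mean().round(1),u.min(),u.max(),v.min(),v.max()))
  print(m)
# handle blob near expected & at old place
for p in([.5675,-.2590,.14],[.512,-.302,.14],[.5224,-.2263,.14]):
  for n,d in(('sc',a),('side',b),('w',w)):
    u,v=proj(d,p).round().astype(int)
    if 1<v<382 and 1<u<510:print(p,n,u,v,d['img'][v-1:v+2,u-1:u+2].max(2).mean().round())
```

```text
[ 0.5182 -0.1505  0.3612] 44.0 [-0.2  0.3  0.6]
[(120, np.float64(32.0), np.float64(24.0), np.int64(27), np.int64(39), np.int64(2), np.int64(38)), (121, np.float64(31.9), np.float64(24.2), np.int64(27), np.int64(38), np.int64(7), np.int64(38))]
[(110, np.float64(39.9), np.float64(18.7), np.int64(25), np.int64(54), np.int64(7), np.int64(34)), (114, np.float64(40.2), np.float64(19.1), np.int64(25), np.int64(54), np.int64(7), np.int64(34))]
[0.5675, -0.259, 0.14] sc 297 155 50.0
[0.5675, -0.259, 0.14] side 268 225 14.0
[0.5675, -0.259, 0.14] w 303 232 25.0
[0.512, -0.302, 0.14] sc 319 154 171.0
[0.512, -0.302, 0.14] side 259 240 108.0
[0.512, -0.302, 0.14] w 264 263 187.0
[0.5224, -0.2263, 0.14] sc 305 165 130.0
[0.5224, -0.2263, 0.14] side 253 222 149.0
[0.5224, -0.2263, 0.14] w 267 212 95.0
```

```bash
python3 -c "
from cell import workorder;print(workorder.sign_off())"
```

```text
the job is handed in; nothing more can be done
None
```

I handed in the job at 44 s of the 72 s allowed: the tube is seated in both notches and let go, and the handwheel was cranked about 1.6 turns to a stop I felt at 36 N, then backed off about 88°. Camera checks afterwards showed the tube unmoved and the handle where expected; I did not re-measure the beaker, bottle and tape roll at the end, and sign-off returned no verdict.

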